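# Shut and lock the sample dry box

### The job

The weighed samples are back in the dry box on the bench. With the fingertips only, gripping nothing, push its metal cover down onto the seal, then set the fingertips in the slot of each of its two quarter-turn fasteners, press down and turn it clockwise (seen from above) a quarter turn, as far as it goes, so that both fasteners lock and hold the cover down on the seal. Leave the jar, the glass and the weight beside the box where they stand.

Things in the scene. Friction and masses are not known exactly. Their poses are not given: they have to be found in the camera images.
- dry_box: Low grey box, 200 (x) by 290 (y) by 85 mm high, fixed to the bench, a small round gauge on its front. Origin at the centre of its underside; x to its back (hinge side), y to its left, z up. A flange runs inside the front wall: each fastener's steel tongue locks under it. A soft seal on the flange springs the unlocked cover up to about 0.05 rad (front edge up 9 mm).
- cover (a joint): Angle (rad) of the flat grey metal cover, 210 by 303 by 6 mm, hinged at the box's back edge (axis at box x = +104, z = 91 mm). 0 = pressed right down, top face level, 94 mm above the bench; grows as the front edge rises. A friction hinge (0.4 N m) keeps it where it is; starts at 0.25 to 0.55. From 0.05 down to 0 takes 7 to 10 N at the fasteners. Locked and let go it rests at about 0.016.
- push_point (a point): Point on the cover's top face, on its centre line midway between the two fasteners, 32 mm from its front edge; the flat here is 60 mm wide (along y) between the fasteners' steel rings. Axes are the cover's: x to the back, y left, z out of the face. A push of 1 to 3 N straight down here swings the raised cover down to the seal; about 8 N presses it flat.
- fastener_left (a joint): Angle (rad) of the left fastener, a round black dial 80 mm across, set 2 mm proud in the cover, axis square to the cover at box x = -50, y = +78 mm. 0 = open, slot along the front edge, white pointer to the right; grows clockwise from above to a hard stop at 1.571 = locked, slot square to the front edge, pointer to the front. Starts at 0 to 0.25; stays where left; turns with up to 0.2 N m.
- fastener_right (a joint): The same for the right fastener, also clockwise to lock, axis at box x = -50, y = -78 mm. On either one the tongue reaches the flange at about 0.4 rad: it passes under only while the cover is pressed down to less than about 0.02 rad, else it strikes the flange and stops.
- slot_left (a point): Centre of the grey floor of the left dial's slot, on the turning axis. The slot runs across the middle of the dial, 62 mm long, 30 mm wide, 15 mm deep below the dial's top face; its floor is 81 mm above the bench with the cover at 0. Axes turn with the dial: y along the slot, z up out of the cover.
- slot_right (a point): The same point and axes for the right fastener's slot, of the same size.
- weighing_glass: Clear straight glass cup, 38 mm across, 63 mm high, standing loose on the bench to the left of the box; origin at the centre of its underside. To be left alone.
- brass_weight: Small brass calibration weight with a knob, 22 mm across, 32 mm high, loose to the left of the box; origin at the centre of its underside. To be left alone.
- sample_jar: Sample jar with a light screw cap, 42 mm across, 62 mm high, standing loose to the right of the box; origin at the centre of its underside. To be left alone.

How it is judged:
By the outcome, as a careful person would: the job done as asked, in the order asked, and still so for the second after the job is handed in, with the robot touching nothing.
It also fails if it takes over 61 s, if anything falls off the work surface, if the arm or the gripper's body presses on something with over 40 N, if the wrist force passes 120 N, or if a joint passes its speed limit or range.

### The arm

A 6-joint arm with a two-finger parallel gripper is mounted at the origin on a cart in front of the work surface, level with it; the furniture and walls round the work are solid. World frame = base frame: x ahead of the robot, y to its left, z up, the work surface at z = 0. Lengths are in m, angles in degrees, forces in N, time in s.
With the tool pointing down it reaches from about 0.25 to 0.725 m from the base axis. Payload 9.7 kg.
Tool frame: the origin (TCP) lies midway between the tips of the shut fingers; the grasp point (between the pads) lies bot.hold_point_z behind it (bot.hold_point_z is the distance from the TCP to the grasp point, in m); z points along the fingers, y is the line along which they close (so a half turn about z gives the same grasp; the last joint's range is limited). The gripper opens to 85 mm and grips with 20 to 120 N. Pads are 22 mm wide; open, the fingers measure 114 mm over their backs; the gripper's body (76 mm by 85 mm) begins 54 mm behind the grasp point. The pads swing forward as they close: fully open they stand 13 mm farther back than shut.
Start: joints at [70.359, 4.979, 10.078, 95.1, 0, 90], TCP at [0.185, 0.518, 0.231] pointing down, gripper open.
Joint ranges: [-179.16, 179.16], [-48.56, 103.87], [-65.8, 70.77], [-126.05, 130.52], [-82.76, 87.17], [-180, 180]. Speed limits (degrees/s): [127.2, 127.2, 147.25, 180, 180, 180].

### API

Orientations are given as [roll, pitch, yaw] about the fixed x, y, z axes, in that order (R = Rz(yaw) Ry(pitch) Rx(roll)).
In Python, from workcell import bot, camera, camera_model, ticket gives the robot as it stands.
- The arm moves only by the tool send_rows, never from a script. Its argument "targets" is text: rows parted by semicolons, each of 5 numbers parted by spaces: the shift along the tool's x, y, z in mm, then the turn about the tool's z in degrees, then the closure in counts, from 0 (fully open) to 255 (shut). A call has 1 to 20 rows; each row is the pose to reach, as a shift and turn from the pose commanded when the call began, along the tool's axes at that moment; what a row does not reach only later rows make up. A row lasts 1/8 s, in which the tool goes at most 62.5 mm and 10.7 degrees, less where a joint would pass 70% of its speed; a pose out of reach is approached as far as the arm can. A call with a gripper value outside its range is refused whole. The fingers move at their own pace and stop on an object; "newtons" is the grip in N (left out, the last holds). Time passes only in rows, so rows that repeat a pose let the fingers close. It gives the time, the measured TCP pose, the force, the opening and the grip force at its end, in the units of the state.
- bot.get_obs(): the state, without advancing time (a new reading comes with each control period).
- camera(name): name is "scene" or "top" or "wrist"; returns the picture (384x512x3 uint8, blue, green, red); there is no depth.
- camera_model(name): a dict with "K" (3x3 intrinsics, pixels), "pose" (4x4, takes a point from camera to world coordinates); the wrist camera has in their place "T_tool_cam" (4x4, takes a point from camera to tool coordinates, whose origin is the TCP and whose axes are the flange's). Camera axes: x right, y down, z forward; pixel columns grow to the right and rows downward; lengths in m; the calibration is good to about 2 mm. A picture is of the moment at which its call begins: read the wrist's pose just before it. camera_model takes no time and is no camera call.
- ticket.job_done(): hands the job in; it is judged then, once.
The state is a dict: "time": time; "q": joint angles; "qd": joint speeds; "joint_efforts": joint torques, N m; "ee_pos": TCP position; "tcp_rot": TCP orientation; "wrist_force": force on the tool from outside, world axes, zero at the start; "torque": the same for the moment, N m; "opening": finger opening in m; "grasp_force": force on a finger pad.
Only numpy, scipy, OpenCV 4.12 (cv2) and the standard library are available. Lean on these libraries where they do the work, as an engineer would, in place of code of your own. Each camera call takes 0.05 s, during which the arm holds its last target. There are 200 camera calls.

## Working session

There is one attempt and no reset: what is moved stays moved. The work goes in short steps, Python scripts to look and compute and a tool call to move; the robot and the scene stay as the last step left them, time stands still between calls to the robot, and variables do not carry over. Pictures are saved under pics/ and viewed, at most 12 in all, crops included, and the job is handed in when it is done.

Besides the shell and the picture viewer there is one more tool, called after ">>>" in YAML: its name, and indented under it one key for each argument. send_rows: Moves the arm, as the interface text tells. Its arguments: {"type":"object","properties":{"targets":{"type":"string"},"newtons":{"type":"number"}},"required":["targets"]}

```bash
ls; mkdir -p pics; python3 - <<'E'
from workcell import bot, camera, camera_model
import cv2,numpy as np
print(bot.get_obs(), bot.hold_point_z)
for n in("scene","top"):
    cv2.imwrite(f"pics/{n}0.png",camera(n)); m=camera_model(n); print(n,np.round(m["K"],2).tolist(),np.round(m["pose"],4).tolist())
print(np.round(camera_model("wrist")["T_tool_cam"],4).tolist(),np.round(camera_model("wrist")["K"],2).tolist())
E
```

```text
pics
{'time': 0.0, 'q': array([ 7.03588588e+01,  5.01236171e+00,  1.00341508e+01,  9.50992810e+01,
       -1.49168408e-03,  8.99990868e+01]), 'qd': array([-0.03090584,  0.10218922, -0.02739058, -0.04833594, -0.03733588,
        0.03974119]), 'joint_efforts': array([ 2.44758558e-04, -5.20395827e+01,  4.64800930e+01,  1.63754012e-02,
        9.08142894e-08, -1.75483564e-05]), 'ee_pos': array([0.18480084, 0.51778211, 0.23056825]), 'tcp_rot': array([-1.79922508e+02,  1.49044765e-03,  1.60359774e+02]), 'wrist_force': array([ 0.30232538, -0.32696145, -0.30541786]), 'torque': array([-0.0226557 , -0.01130409, -0.04236677]), 'grasp_force': 0.0, 'opening': 0.08517645264041952} 0.0187
scene [[449.0, 0.0, 255.3], [0.0, 449.0, 194.98], [0.0, 0.0, 1.0]] [[0.4737, 0.7837, -0.4018, 1.0815], [0.8807, -0.4219, 0.2154, -0.1889], [-0.0007, -0.4559, -0.89, 1.1584], [0.0, 0.0, 0.0, 1.0]]
top [[433.32, 0.0, 254.51], [0.0, 433.32, 188.63], [0.0, 0.0, 1.0]] [[0.0829, -0.9755, 0.2036, 0.3344], [-0.9966, -0.0806, 0.0194, 0.0635], [-0.0025, -0.2045, -0.9789, 1.2453], [0.0, 0.0, 0.0, 1.0]]
[[-0.0013, -0.9511, -0.3087, 0.0797], [1.0, -0.0013, -0.0001, 0.0003], [-0.0003, -0.3087, 0.9511, -0.1424], [0.0, 0.0, 0.0, 1.0]] [[342.11, 0.0, 250.75], [0.0, 342.11, 191.33], [0.0, 0.0, 1.0]]
```

View pics/top0.png

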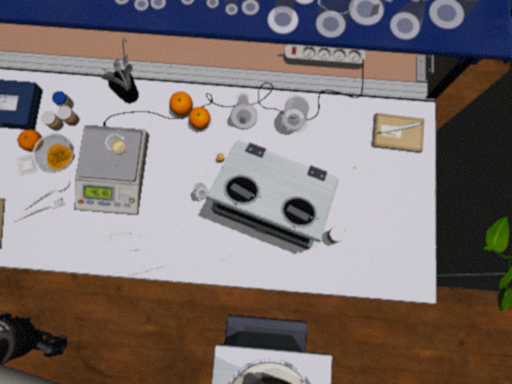

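View pics/scene0.png

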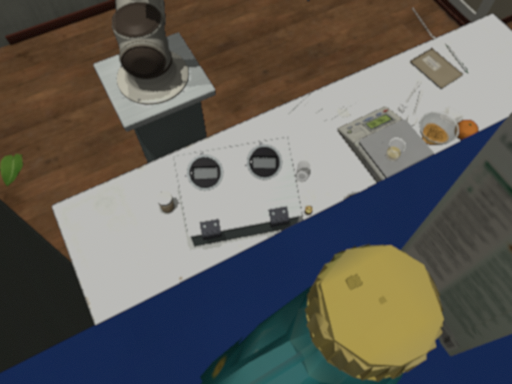

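The top view shows the box at about (275,195), yawed with its front towards the robot and the cover raised. The dials are at about (242,189) and (299,211). In the scene view the dials are at about (205,172) and (265,162). I'll enlarge both for the corners.

```bash
python3 - <<'E'
import cv2
a=cv2.imread("pics/top0.png")[135:255,185:345]; cv2.imwrite("pics/topc.png",cv2.resize(a,None,fx=5,fy=5,interpolation=cv2.INTER_CUBIC))
a=cv2.imread("pics/scene0.png")[130:250,155:315]; cv2.imwrite("pics/scenec.png",cv2.resize(a,None,fx=5,fy=5,interpolation=cv2.INTER_CUBIC))
E
```

```text
(no output)
```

View pics/topc.png

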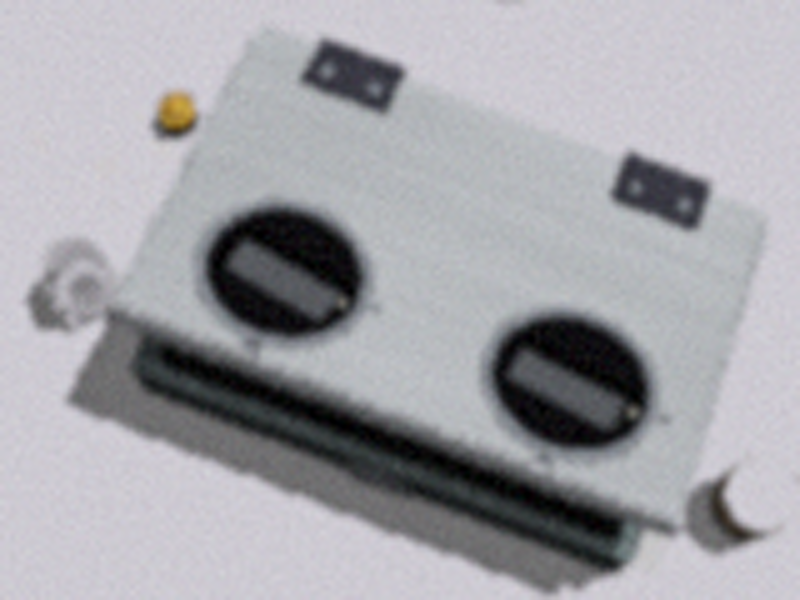

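View pics/scenec.png

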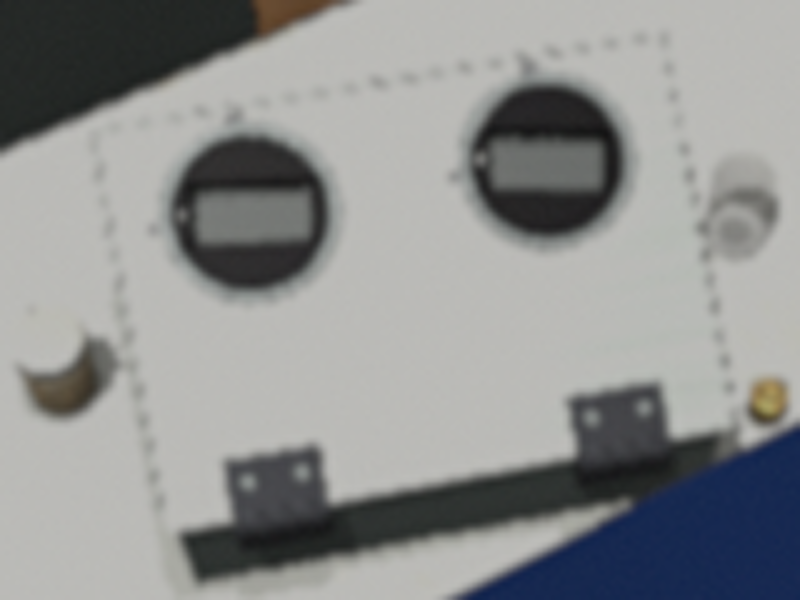

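```bash
cat > h.py <<'E'
import numpy as np
from workcell import camera_model
from scipy.optimize import least_squares
M={n:camera_model(n) for n in("top","scene")}
def Rz(a): c,s=np.cos(a),np.sin(a); return np.array([[c,-s,0],[s,c,0],[0,0,1]])
def cov(p,b):  # box-frame point on the cover at angle 0 -> world
    x,y,yaw,a=p; d=np.array(b,float)-[.104,0,.091]; c,s=np.cos(a),np.sin(a)
    v=np.array([d[0]*c+d[2]*s, d[1], -d[0]*s+d[2]*c])+[.104,0,.091]   # front edge (d0<0) rises
    return Rz(yaw)@v+[x,y,0]
def proj(n,w):
    m=M[n]; T=m["pose"]; c=T[:3,:3].T@(w-T[:3,3]); u=m["K"]@c; return u[:2]/u[2]
E
cat > fit.py <<'E'
from h import *
FL,FR=(-.106,.1515,.094),(-.106,-.1515,.094); BL,BR=(.104,.1515,.094),(.104,-.1515,.094)
L,R=(-.05,.078,.096),(-.05,-.078,.096)
obs=[("top",FL,110,308,1),("top",FR,678,530,1),("top",BL,256,28,.6),("top",BR,767,213,.6),("top",L,286,272,2),("top",R,571,381,2),
("scene",FR,93,132,1),("scene",FL,665,37,1),("scene",BR,180,537,.6),("scene",BL,735,432,.6),("scene",R,250,212,2),("scene",L,548,160,2)]
org={"top":np.array([185,135]),"scene":np.array([155,130])}
px=lambda n,u,v: org[n]+np.array([u,v])/5-.4
def res(p): return np.concatenate([w*(proj(n,cov(p,b))-px(n,u,v)) for n,b,u,v,w in obs])
s=least_squares(res,[.45,0,-.4,.35],loss="soft_l1",f_scale=1.)
print(s.x,np.degrees(s.x[2]),s.cost)
for o in obs: print(o[0],np.round(proj(o[0],cov(s.x,o[1]))-px(o[0],o[2],o[3]),2))
def th(n,u,v,c):
    f=lambda q: proj(n,cov(s.x,(c[0]+q[0],c[1]+q[1],.096)))-px(n,u,v)
    q=least_squares(f,[0,-.03]).x; return np.round(q,4),np.arctan2(q[0],-q[1])  # pointer right=-y; cw -> front = -x
for n,u,v,c in [("top",341,302,L),("scene",480,158,L),("top",631,412,R),("scene",182,213,R)]: print(n,th(n,u,v,c))
for nm,b in dict(L=L,R=R,P=(-.074,0,.094)).items(): print(nm,cov(s.x,b),cov([*s.x[:3],0],b))
E
python3 fit.py
```

```text
[ 0.56629133  0.03411107 -0.29059286  0.43290133] -16.649744273479026 4.307990237280354
top [-0.49 -0.59]
top [ 0.18 -0.65]
top [ 0.31 -1.28]
top [1.14 0.35]
top [-0.44  0.02]
top [-0.19  0.21]
scene [-0.98 -0.06]
scene [-0.13 -0.92]
scene [-3.74 -0.15]
scene [ 0.83 -1.04]
scene [-0.03  0.31]
scene [-0.15  0.19]
top (array([-0.0046, -0.0331]), np.float64(-0.13827326909648383))
scene (array([-0.0076, -0.0342]), np.float64(-0.21844652614410776))
top (array([-0.0037, -0.0338]), np.float64(-0.11043034893586197))
scene (array([-0.0063, -0.0339]), np.float64(-0.18476890558017423))
L [0.55635632 0.11849555 0.16014272] [0.54073621 0.12316687 0.096     ]
R [ 0.51165915 -0.03096403  0.16014272] [ 0.49603904 -0.0262927   0.096     ]
P [0.51233124 0.0502483  0.16839537] [0.49539384 0.05531357 0.094     ]
```

Fit is good: yaw −16.7°, cover 0.43 rad, and the dial residuals are under 0.5 px. The only bad corner is BR in the scene view, which I misread. Next I'll work out the first move, to above the push point with the fingers shut.

```bash
cat > to.py <<'E'
import sys,numpy as np
from workcell import bot
from scipy.spatial.transform import Rotation as Ro
o=bot.get_obs(); x,y,z,yaw=map(float,sys.argv[1:])
R=Ro.from_euler("xyz",o["tcp_rot"],degrees=True).as_matrix()
print(np.round(1000*R.T@(np.array([x,y,z])-o["ee_pos"]),1),"turn",round(o["tcp_rot"][2]-yaw,1),"F",o["wrist_force"].round(1),"t",o["time"])
E
python3 to.py .4954 .0553 .231 153
```

```text
[-448.  -331.2    0. ] turn 7.4 F [ 0.4  0.2 -0.2] t 0.1
```

>>> send_rows:
  targets: "-448 -331 0 7 255;-448 -331 0 7 255;-448 -331 0 7 255;-448 -331 0 7 255;-448 -331 0 7 255;-448 -331 0 7 255;-448 -331 0 7 255;-448 -331 0 7 255;-448 -331 0 7 255;-448 -331 0 7 255;-448 -331 0 7 255;-448 -331 0 7 255;-448 -331 0 7 255;-448 -331 0 7 255"

```text
time: 1.85
ee_pos: [0.4953, 0.0563, 0.2315]
tcp_rot: [180.0, 0.0, 153.4]
wrist_force: [0.0, -0.4, 0.1]
opening: -0.0002
grasp_force: 0.0
```

>>> send_rows:
  targets: "0 0 30 0 255;0 0 52 0 255;0 0 58 0 255;0 0 64 0 255;0 0 70 0 255;0 0 76 0 255;0 0 82 0 255;0 0 88 0 255;0 0 94 0 255;0 0 100 0 255;0 0 106 0 255;0 0 112 0 255;0 0 118 0 255;0 0 122 0 255;0 0 126 0 255;0 0 130 0 255;0 0 130 0 255"

```text
time: 3.98
ee_pos: [0.4955, 0.0557, 0.1011]
tcp_rot: [-180.0, -0.0, 153.4]
wrist_force: [-0.1, 0.4, -0.4]
opening: 0.0
grasp_force: 0.0
```

>>> send_rows:
  targets: "0 0 2 0 255;0 0 4 0 255;0 0 5 0 255;0 0 6 0 255;0 0 6 0 255;0 0 6 0 255"

```text
time: 4.72
ee_pos: [0.4954, 0.0557, 0.0956]
tcp_rot: [180.0, -0.0, 153.4]
wrist_force: [-2.7, 0.4, 5.3]
opening: 0.0
grasp_force: 2.6
```

>>> send_rows:
  targets: "0 0 1 0 255;0 0 2 0 255;0 0 2 0 255;0 0 2 0 255"

```text
time: 5.22
ee_pos: [0.4954, 0.0557, 0.094]
tcp_rot: [180.0, 0.0, 153.4]
wrist_force: [-4.8, 0.5, 9.0]
opening: -0.0001
grasp_force: 4.2
```

Cover pressed flat: z = 0.094 at 9 N. I'll lift off, part-open the fingers and look with the wrist camera.

>>> send_rows:
  targets: "0 0 -20 0 255;0 0 -70 0 180;0 0 -130 0 180;0 0 -130 0 180;0 0 -130 0 180;0 0 -130 0 180"

```text
time: 5.98
ee_pos: [0.4951, 0.0556, 0.2217]
tcp_rot: [-179.9, -0.1, 153.4]
wrist_force: [-0.3, -0.3, 0.6]
opening: 0.0255
grasp_force: 0.0
```

```bash
python3 - <<'E'
from workcell import bot, camera
import cv2,numpy as np
o=bot.get_obs(); im=camera("wrist"); np.savez("w1.npz",p=o["ee_pos"],r=o["tcp_rot"]); print(o["ee_pos"],o["tcp_rot"],o["opening"],o["wrist_force"])
cv2.imwrite("pics/w1.png",cv2.resize(im,(768,576),interpolation=cv2.INTER_CUBIC)); cv2.imwrite("pics/top1.png",camera("top"))
E
```

```text
[0.49506682 0.0555962  0.22173563] [-1.79926923e+02 -1.13596392e-01  1.53356922e+02] 0.025488542204789914 [-0.27994169 -0.33653423  0.56345545]
```

View pics/w1.png

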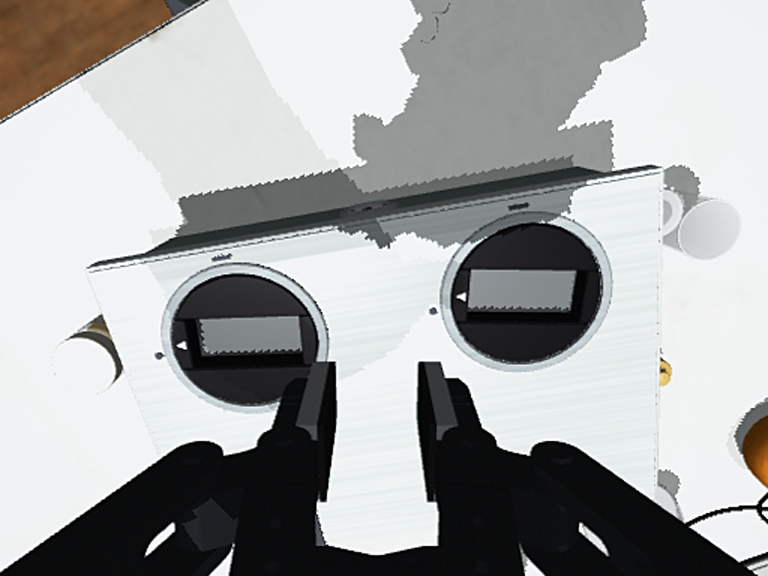

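The wrist view shows the cover down on the seal. Discs: left dial about (527,292) with its pointer at (460,297), right dial about (246,338) with its pointer at (181,345). The slots run almost level in the picture. Checking these against the model.

```bash
python3 - <<'E'
import numpy as np
from workcell import camera_model
from scipy.spatial.transform import Rotation as Ro
from h import cov
d=np.load("w1.npz"); m=camera_model("wrist"); T=np.eye(4); T[:3,:3]=Ro.from_euler("xyz",d["r"],degrees=True).as_matrix(); T[:3,3]=d["p"]; T=T@m["T_tool_cam"]
def ray(u,v,z):
    r=T[:3,:3]@np.linalg.inv(m["K"])@[(u+.5)/1.5-.5,(v+.5)/1.5-.5,1]; return T[:3,3]+r*(z-T[2,3])/r[2]
p=[.5663,.0341,-.2906,.05]
for n,y,c,q,e1,e2 in[("L",.078,(527,292.5),(460,297),(469,268),(588,270)),("R",-.078,(246.5,338),(181,345),(180,316),(312,317))]:
    w=cov(p,(-.05,y,.096)); C=ray(*c,w[2]); Q=ray(*q,w[2]-.0)
    s=ray(*e2,w[2])-ray(*e1,w[2])
    print(n,"model",w.round(4),"seen",C.round(4),"pointer cw deg from right",-16.65-90-np.degrees(np.arctan2(*(Q-C)[1::-1])),"r",np.hypot(*(Q-C)[:2]),"slot dir",np.degrees(np.arctan2(s[1],s[0])),"len",np.hypot(*s[:2]))
print(cov(p[:3]+[0],(-.05,.078,.081)),cov(p[:3]+[0],(-.05,-.078,.081)))
E
```

```text
L model [0.5412 0.123  0.1037] seen [0.5381 0.1243 0.1037] pointer cw deg from right 5.97138027495852 r 0.03581992091441641 slot dir 62.29965864605508 len 0.06285453677426782
R model [ 0.4965 -0.0264  0.1037] seen [ 0.4933 -0.0236  0.1037] pointer cw deg from right 3.487167921341211 r 0.0368668544427439 slot dir 62.84000287934057 len 0.07175973764734535
[0.54074551 0.12315598 0.081     ] [ 0.49604728 -0.02630327  0.081     ]
```

```bash
python3 to.py .5395 .1237 .125 152.5
```

```text
[-9.3 80.9 96.9] turn 0.9 F [-0.6 -0.8  0.2] t 6.075
```

>>> send_rows:
  targets: "-9 81 0 1 195;-9 81 40 1 195;-9 81 85 1 195;-9 81 95 1 195;-9 81 97 1 195;-9 81 97 1 195;-9 81 97 1 195"

```text
time: 6.95
ee_pos: [0.5406, 0.124, 0.128]
tcp_rot: [179.9, 0.1, 152.3]
wrist_force: [-0.2, -0.3, 1.0]
opening: 0.02
grasp_force: 0.0
```

```bash
python3 - <<'E'
from workcell import bot, camera
import cv2,numpy as np
o=bot.get_obs(); im=camera("wrist"); np.savez("w2.npz",p=o["ee_pos"],r=o["tcp_rot"]); print(o["ee_pos"],o["tcp_rot"],o["opening"],o["wrist_force"])
cv2.imwrite("pics/w2.png",cv2.resize(im,(768,576),interpolation=cv2.INTER_CUBIC))
E
```

```text
[0.54060124 0.12402217 0.12795225] [1.79907719e+02 1.07490330e-01 1.52341935e+02] 0.020002384867789092 [-0.15004236 -0.30061935  1.04192674]
```

View pics/w2.png

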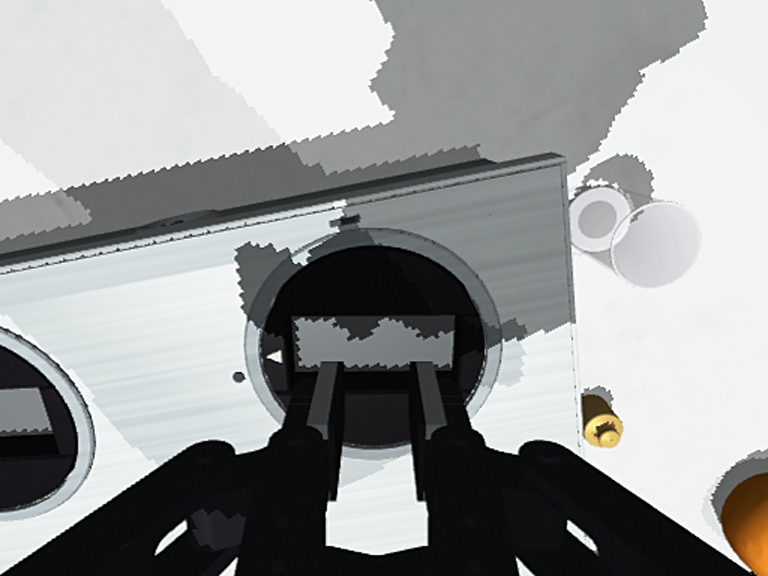

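The left dial's disc is centred at about (373,348). The slot floor spans x 291–455 and y 316–371, level with the picture and so aligned with the tool. Converting to positions.

```bash
cat > ray.py <<'E'
import numpy as np
from workcell import camera_model
from scipy.spatial.transform import Rotation as Ro
def rays(f):
    d=np.load(f); m=camera_model("wrist"); T=np.eye(4); T[:3,:3]=Ro.from_euler("xyz",d["r"],degrees=True).as_matrix(); T[:3,3]=d["p"]; T=T@m["T_tool_cam"]
    def ray(u,v,z):
        r=T[:3,:3]@np.linalg.inv(m["K"])@[(u+.5)/1.5-.5,(v+.5)/1.5-.5,1]; return (T[:3,3]+r*(z-T[2,3])/r[2])
    return ray
E
python3 - <<'E'
from ray import *
r=rays("w2.npz")
for u,v,z in [(373,343,.0887),(291,316,.0887),(455,316,.0887),(291,371,.0887),(259,348,.1037),(487,348,.1037),(373,245,.1037),(373,450,.1037)]: print(u,v,r(u,v,z).round(4))
E
```

```text
373 343 [0.5418 0.1222 0.0887]
291 316 [0.5175 0.0999 0.0887]
455 316 [0.5465 0.1549 0.0887]
291 371 [0.5374 0.0881 0.0887]
259 348 [0.5187 0.0887 0.1037]
487 348 [0.5565 0.1603 0.1037]
373 245 [0.5045 0.142  0.1037]
373 450 [0.5752 0.1046 0.1037]
```

>>> send_rows:
  targets: "1 -1 6 0 195;1 -1 14 0 195;1 -1 20 0 195;1 -1 26 0 195;1 -1 30 0 195;1 -1 30 0 195;1 -1 30 0 195"

```text
time: 7.88
ee_pos: [0.5387, 0.1236, 0.0965]
tcp_rot: [180.0, 0.0, 152.4]
wrist_force: [0.4, 0.3, -0.3]
opening: 0.0197
grasp_force: 0.0
```

>>> send_rows:
  targets: "0 0 3 0 195;0 0 6 0 195;0 0 8 0 195;0 0 10 0 195;0 0 12 0 195;0 0 13 0 195;0 0 13 0 195;0 0 13 0 195"

```text
time: 8.88
ee_pos: [0.5387, 0.1236, 0.0837]
tcp_rot: [180.0, 0.0, 152.4]
wrist_force: [-1.2, -1.6, 5.4]
opening: 0.0202
grasp_force: 2.5
```

>>> send_rows:
  targets: "0 0 1 0 195;0 0 2 0 195;0 0 3 0 195;0 0 3 0 195;0 0 3 0 195"

```text
time: 9.5
ee_pos: [0.5389, 0.1236, 0.0811]
tcp_rot: [180.0, 0.1, 152.3]
wrist_force: [-2.0, 0.0, 7.2]
opening: 0.0199
grasp_force: 3.6
```

>>> send_rows:
  targets: "0 0 1 0 195;0 0 2 0 195;0 0 2 0 195;0 0 2 0 195"

```text
time: 10.0
ee_pos: [0.5389, 0.1236, 0.0808]
tcp_rot: [179.9, 0.1, 152.4]
wrist_force: [-7.2, -2.3, 19.1]
opening: 0.0199
grasp_force: 9.6
```

Bottomed, with the cover flat at 19 N. Now turning clockwise.

>>> send_rows:
  targets: "0 0 0 5 195;0 0 0 10 195;0 0 0 15 195;0 0 0 20 195;0 0 0 25 195;0 0 0 30 195;0 0 0 35 195;0 0 0 40 195;0 0 0 45 195;0 0 0 50 195;0 0 0 55 195;0 0 0 60 195;0 0 0 65 195;0 0 0 70 195;0 0 0 70 195"

```text
time: 11.88
ee_pos: [0.5404, 0.1244, 0.0809]
tcp_rot: [179.7, -0.1, 82.3]
wrist_force: [1.0, 2.3, 14.6]
opening: 0.0202
grasp_force: 7.3
```

```bash
python3 -c "
from workcell import bot;o=bot.get_obs();print(o['tcp_rot'],o['wrist_force'],o['torque'],o['q'])"
```

```text
[ 1.79705122e+02 -1.48913942e-01  8.22992292e+01] [ 0.99525781  2.27984132 14.6484446 ] [ 0.43548928 -0.13683985 -0.08275445] [ 1.29415384e+01  4.99168878e+00 -6.53692364e+00  7.81429442e+01
  3.53979728e-02  1.10642794e+02]
```

>>> send_rows:
  targets: "0 0 0 4 195;0 0 0 8 195;0 0 0 12 195;0 0 0 15 195;0 0 0 15 195"

```text
time: 12.5
ee_pos: [0.5403, 0.124, 0.0809]
tcp_rot: [179.7, -0.2, 67.3]
wrist_force: [1.3, -0.7, 14.6]
opening: 0.0202
grasp_force: 7.5
```

```bash
python3 -c "
from workcell import bot;o=bot.get_obs();print(o['tcp_rot'],o['wrist_force'],o['torque'])"
```

```text
[ 1.79746014e+02 -1.76317264e-01  6.73179478e+01] [ 1.27154829 -0.68451398 14.61421411] [-0.00774456 -0.08570373 -0.0142069 ]
```

>>> send_rows:
  targets: "0 0 0 3 195;0 0 0 6 195;0 0 0 6 195"

```text
time: 12.88
ee_pos: [0.5402, 0.1239, 0.0809]
tcp_rot: [179.8, -0.2, 61.3]
wrist_force: [0.2, -1.2, 15.7]
opening: 0.0205
grasp_force: 8.3
```

```bash
python3 -c "
from workcell import bot;o=bot.get_obs();print(o['tcp_rot'],o['wrist_force'],o['torque'])"
```

```text
[179.77141083  -0.18654415  61.31574714] [ 0.23005863 -1.15049841 15.69905509] [-0.15547537  0.11161252 -0.02177766]
```

>>> send_rows:
  targets: "0 0 0 2 195;0 0 0 4 195;0 0 0 4 195"

```text
time: 13.25
ee_pos: [0.5397, 0.1235, 0.0809]
tcp_rot: [179.8, -0.1, 57.3]
wrist_force: [-2.4, -3.0, 16.9]
opening: 0.0201
grasp_force: 11.5
```

```bash
python3 - <<'E'
from workcell import bot,camera;o=bot.get_obs();print(o['tcp_rot'],o['wrist_force'],o['torque'])
import cv2,numpy as np
im=camera("wrist"); np.savez("w3.npz",p=o["ee_pos"],r=o["tcp_rot"])
cv2.imwrite("pics/w3.png",cv2.resize(im,(768,576),interpolation=cv2.INTER_CUBIC))
E
```

```text
[ 1.79806548e+02 -1.25362503e-01  5.73278654e+01] [-2.44503153 -3.00596243 16.85394551] [-0.63784276  0.56015186  0.14635058]
```

View pics/w3.png

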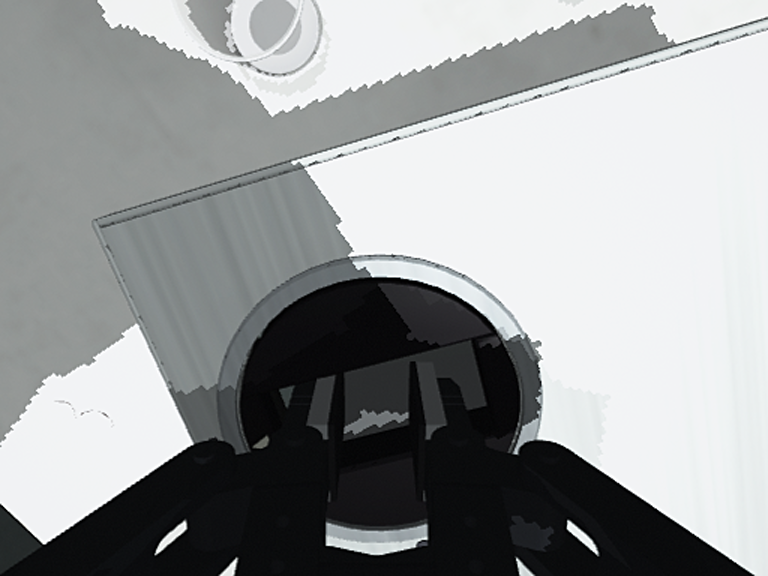

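The picture shows the slot almost parallel to the cover's left side edge, so the dial is close to locked. A little more turn will show whether it's at the stop.

>>> send_rows:
  targets: "0 0 0 2 195;0 0 0 4 195;0 0 0 4 195"

```text
time: 13.68
ee_pos: [0.5394, 0.1233, 0.0809]
tcp_rot: [179.8, -0.1, 53.4]
wrist_force: [-4.9, -4.6, 18.1]
opening: 0.0204
grasp_force: 24.4
```

```bash
python3 -c "
from workcell import bot;o=bot.get_obs();print(o['tcp_rot'],o['wrist_force'],o['torque'])
from ray import *
r=rays('w3.npz')
def ang(a,b,z): d=r(*b,z)-r(*a,z); return np.degrees(np.arctan2(d[1],d[0]))
print(ang((283,388),(500,335),.096),ang((283,388),(500,335),.081), ang((95,220),(768,17),.094))"
```

```text
[ 1.79827719e+02 -1.01333366e-01  5.33770117e+01] [-4.93133894 -4.62921774 18.05983276] [-0.87119182  0.93914276  0.788479  ]
-17.722771855685046 -17.722771855685085 -16.61764780745889
```

Torque is 0.79 N m against the hard stop, and the slot direction of −17.7° matches locked. I'll turn back within the slack, lift, and go to the right dial.

>>> send_rows:
  targets: "0 0 0 -8 195;0 0 0 -15 195;0 0 -20 -15 195;0 0 -45 -15 195;0 0 -45 -26 195;0 0 -45 -36 195;0 0 -45 -46 195;0 0 -45 -56 195;0 0 -45 -66 195;0 0 -45 -76 195;0 0 -45 -86 195;0 0 -45 -96 195;0 0 -45 -99 195;0 0 -45 -99 195;0 0 -45 -99 195"

```text
time: 15.55
ee_pos: [0.5385, 0.1236, 0.1231]
tcp_rot: [-180.0, -0.0, 152.3]
wrist_force: [-0.1, -0.6, 0.2]
opening: 0.0199
grasp_force: 0.0
```

```bash
python3 to.py .4945 -.0257 .127 152.5
```

```text
[ -30.5 -152.6   -3.8] turn -0.2 F [-0.1 -0.6  0.2] t 15.55
```

>>> send_rows:
  targets: "-10 -50 -4 0 195;-20 -100 -4 0 195;-30 -152 -4 0 195;-30 -152 -4 0 195;-30 -152 -4 0 195;-30 -152 -4 0 195"

```text
time: 16.3
ee_pos: [0.4949, -0.0241, 0.1272]
tcp_rot: [180.0, -0.0, 152.4]
wrist_force: [0.1, 0.0, 0.9]
opening: 0.0202
grasp_force: 0.0
```

```bash
python3 - <<'E'
from workcell import bot, camera
import cv2,numpy as np
o=bot.get_obs(); im=camera("wrist"); np.savez("w4.npz",p=o["ee_pos"],r=o["tcp_rot"]); print(o["ee_pos"],o["tcp_rot"],o["opening"],o["wrist_force"])
cv2.imwrite("pics/w4.png",cv2.resize(im,(768,576),interpolation=cv2.INTER_CUBIC))
E
```

```text
[ 0.49491311 -0.02407551  0.12721342] [ 1.79991636e+02 -4.31845668e-03  1.52414819e+02] 0.02022739170148182 [0.14797372 0.00575254 0.92853899]
```

View pics/w4.png

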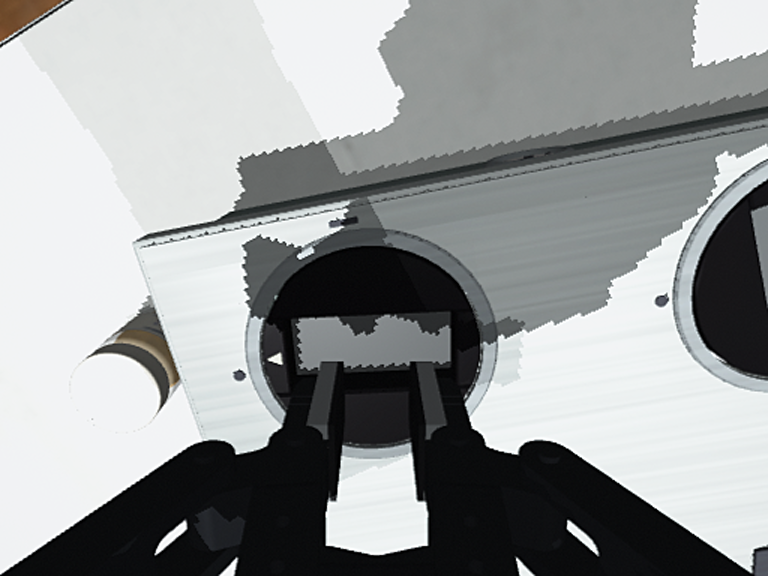

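The right dial looks the same relative to the tool as the left one did: slot floor x 291–451, y 316–371, level. It's centred well enough, so descend.

>>> send_rows:
  targets: "0 -1 8 0 195;0 -1 16 0 195;0 -1 24 0 195;0 -1 30 0 195;0 -1 34 0 195;0 -1 36 0 195;0 -1 36 0 195;0 -1 36 0 195"

```text
time: 17.35
ee_pos: [0.4943, -0.0259, 0.0915]
tcp_rot: [180.0, 0.0, 152.4]
wrist_force: [0.2, -0.2, 0.2]
opening: 0.0197
grasp_force: 0.0
```

>>> send_rows:
  targets: "0 0 4 0 195;0 0 7 0 195;0 0 9 0 195;0 0 10 0 195;0 0 11 0 195;0 0 12 0 195;0 0 12 0 195;0 0 12 0 195"

```text
time: 18.35
ee_pos: [0.4944, -0.0259, 0.0809]
tcp_rot: [180.0, 0.1, 152.4]
wrist_force: [-4.7, 0.0, 13.4]
opening: 0.0197
grasp_force: 7.0
```

>>> send_rows:
  targets: "0 0 0.5 0 195;0 0 0.5 5 195;0 0 0.5 10 195;0 0 0.5 15 195;0 0 0.5 20 195;0 0 0.5 25 195;0 0 0.5 30 195;0 0 0.5 35 195;0 0 0.5 40 195;0 0 0.5 45 195;0 0 0.5 50 195;0 0 0.5 55 195;0 0 0.5 60 195;0 0 0.5 65 195;0 0 0.5 70 195;0 0 0.5 75 195;0 0 0.5 80 195;0 0 0.5 85 195;0 0 0.5 85 195"

```text
time: 20.72
ee_pos: [0.4958, -0.0258, 0.0809]
tcp_rot: [179.7, -0.1, 67.3]
wrist_force: [0.5, 1.3, 12.5]
opening: 0.0198
grasp_force: 6.5
```

>>> send_rows:
  targets: "0 0 0 4 195;0 0 0 8 195;0 0 0 11 195;0 0 0 11 195"

```text
time: 21.22
ee_pos: [0.4952, -0.0263, 0.0809]
tcp_rot: [179.8, -0.1, 56.3]
wrist_force: [-2.3, -2.6, 15.0]
opening: 0.0201
grasp_force: 11.1
```

```bash
python3 -c "
from workcell import bot;o=bot.get_obs();print(o['tcp_rot'],o['wrist_force'],o['torque'])"
```

```text
[ 1.79799184e+02 -5.14884290e-02  5.63141883e+01] [-2.33428137 -2.60760021 15.00450671] [-0.53663811  0.54560261  0.10875437]
```

>>> send_rows:
  targets: "0 0 0 2 195;0 0 0 4 195;0 0 0 5 195;0 0 0 5 195"

```text
time: 21.72
ee_pos: [0.495, -0.0263, 0.0809]
tcp_rot: [179.8, -0.0, 51.4]
wrist_force: [-3.7, -2.6, 15.7]
opening: 0.0202
grasp_force: 33.0
```

```bash
python3 -c "
from workcell import bot;o=bot.get_obs();print(o['tcp_rot'],o['wrist_force'],o['torque'])"
```

```text
[ 1.79810161e+02 -4.74049800e-02  5.14287769e+01] [-3.7306066  -2.63827374 15.74197869] [-0.62791952  0.76237519  1.2505795 ]
```

Hard stop reached at 1.25 N m. Turn back within the slack, lift clear to above the box and look.

>>> send_rows:
  targets: "0 0 0 -8 195;0 0 0 -16 195;0 0 0 -16 195;0 0 -20 -16 195;0 0 -60 -16 195;0 0 -120 -16 195;60 0 -150 -16 195;60 0 -150 -16 195;60 0 -150 -16 195;60 0 -150 -16 195"

```text
time: 22.98
ee_pos: [0.5308, 0.0205, 0.2278]
tcp_rot: [-179.9, 0.0, 67.3]
wrist_force: [-1.1, 0.1, 0.9]
opening: 0.02
grasp_force: 0.0
```

```bash
python3 - <<'E'
from workcell import bot, camera
import cv2,numpy as np
o=bot.get_obs(); print(o["ee_pos"],o["tcp_rot"],o["wrist_force"],o["time"])
a=cv2.resize(camera("wrist"),(533,400)); b=cv2.resize(camera("scene")[120:250,145:315],(260,200),interpolation=cv2.INTER_CUBIC); c=cv2.resize(camera("top")[130:260,180:350],(260,200),interpolation=cv2.INTER_CUBIC)
cv2.imwrite("pics/end.png",np.hstack([a,np.vstack([b,c])]))
E
```

```text
[0.53083406 0.0204632  0.22782157] [-1.79914060e+02  4.85403993e-02  6.73316468e+01] [-1.06246442  0.1147472   0.94149595] 22.975
```

View pics/end.png

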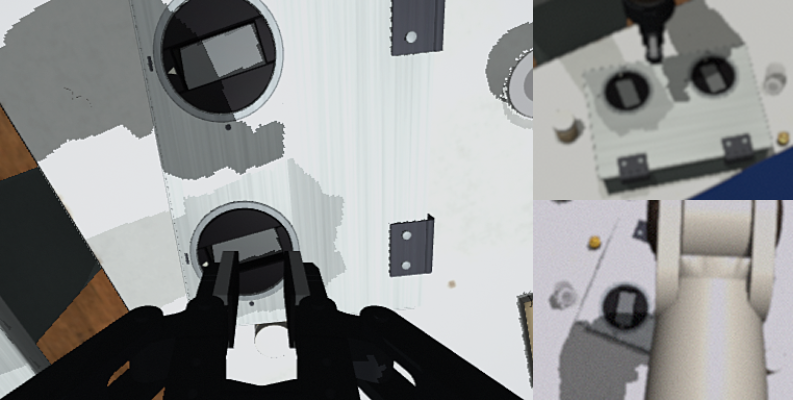

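Both slots look turned towards the front with the cover down. I'll check the pointer directions by calculation, on an enlarged crop.

```bash
python3 - <<'E'
from workcell import bot, camera
import cv2,numpy as np
o=bot.get_obs(); im=camera("wrist"); np.savez("w5.npz",p=o["ee_pos"],r=o["tcp_rot"])
cv2.imwrite("pics/w5.png",cv2.resize(im[0:300,120:320],(400,600),interpolation=cv2.INTER_CUBIC))
E
```

```text
(no output)
```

View pics/w5.png

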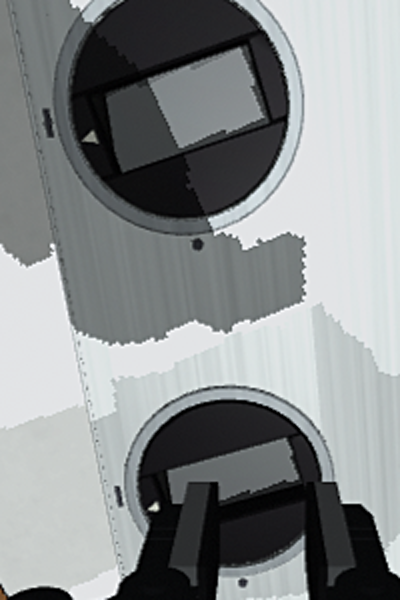

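```bash
python3 - <<'E'
from ray import *
r=rays("w5.npz")
P=lambda u,v,z: r((120+u/2)*1.5,v/2*1.5,z)
def ang(a,b,z): d=P(*b,z)-P(*a,z); return round(np.degrees(np.arctan2(d[1],d[0])),1)
print("L slot",ang((122,173),(283,119),.0985),ang((85,95),(250,36),.0985),ang((107,97),(243,45),.0835))
print("R slot",ang((165,470),(295,435),.0985))
print("cover front edge",ang((12,20),(122,570),.0975))
print(P(48,122,.0965),P(197,244,.0965),P(118,496,.0965),P(243,583,.0965), P(91,137,.0985),P(153,507,.0985))
import h
for y in(.078,-.078): print(h.cov([.5663,.0341,-.2906,.016],(-.05,y,.096)))
E
```

```text
L slot -5.3 -4.9 -3.7
R slot -6.5
cover front edge -106.5
[0.49254434 0.13785135 0.0965    ] [0.52540968 0.07511174 0.0965    ] [ 0.44709785 -0.01215124  0.0965    ] [ 0.48069484 -0.07505423  0.0965    ] [0.50540791 0.12664164 0.0985    ] [ 0.45986428 -0.02226983  0.0985    ]
[0.54084104 0.12312741 0.09846325]
[ 0.49614281 -0.02633184  0.09846325]
```

The dials were dragged back about 11° (L −5°, R −6.5°, where locked is −16.6°) when I turned back while still pressing. I'll redo both: turn to the stop, take the fingers off the floor, and only then unload and lift.

```bash
python3 to.py .495 -.026 .125 80
```

```text
[-56.8 -15.4 103.5] turn -12.7 F [-0.7 -0.4 -0.5] t 23.175
```

>>> send_rows:
  targets: "-57 -15 0 -10 195;-57 -15 50 -13 195;-57 -15 95 -13 195;-57 -15 103 -13 195;-57 -15 103 -13 195;-57 -15 108 -13 195;-57 -15 118 -13 195;-57 -15 128 -13 195;-57 -15 136 -13 195;-57 -15 140 -13 195;-57 -15 140 -13 195;-57 -15 140 -13 195"

```text
time: 24.68
ee_pos: [0.496, -0.0258, 0.0891]
tcp_rot: [180.0, -0.0, 80.4]
wrist_force: [0.3, 0.7, 0.2]
opening: 0.02
grasp_force: 0.0
```

>>> send_rows:
  targets: "0 0 4 0 195;0 0 6 0 195;0 0 8 0 195;0 0 9 0 195;0 0 9 0 195;0 0 9 5 195;0 0 9 10 195;0 0 9 15 195;0 0 9 20 195;0 0 9 24 195;0 0 9 27 195;0 0 9 29 195;0 0 9 29 195;0 0 9 29 195"

```text
time: 26.42
ee_pos: [0.4954, -0.0264, 0.081]
tcp_rot: [179.9, 0.1, 51.4]
wrist_force: [-7.2, -2.1, 12.5]
opening: 0.0202
grasp_force: 31.2
```

```bash
python3 -c "
from workcell import bot;o=bot.get_obs();print(o['tcp_rot'],o['wrist_force'],o['torque'])"
```

```text
[1.79945340e+02 7.11318993e-02 5.14212075e+01] [-7.15757633 -2.10360549 12.49118909] [-0.77618507  1.50836637  1.08371598]
```

>>> send_rows:
  targets: "0 0 -3 0 195;0 0 -6 0 195;0 0 -6 0 195;0 0 -6 -4 195;0 0 -6 -8 195;0 0 -6 -10 195;0 0 -6 -10 195;0 0 -20 -10 195;0 0 -45 -10 195;0 0 -45 -10 195;0 0 -45 -10 195"

```text
time: 27.8
ee_pos: [0.4959, -0.0257, 0.1249]
tcp_rot: [180.0, -0.0, 61.3]
wrist_force: [-0.1, -0.6, 0.4]
opening: 0.0202
grasp_force: 0.0
```

```bash
python3 to.py .5395 .1235 .125 80
```

```text
[ 1.519e+02 -3.330e+01 -1.000e-01] turn -18.7 F [-0.1 -0.6  0.4] t 27.8
```

>>> send_rows:
  targets: "50 -11 0 -6 195;100 -22 0 -12 195;152 -33 0 -19 195;152 -33 0 -19 195;152 -33 0 -19 195;152 -33 0 -19 195;152 -33 8 -19 195;152 -33 18 -19 195;152 -33 28 -19 195;152 -33 34 -19 195;152 -33 36 -19 195;152 -33 36 -19 195;152 -33 36 -19 195"

```text
time: 29.42
ee_pos: [0.5399, 0.1235, 0.0891]
tcp_rot: [180.0, -0.0, 80.4]
wrist_force: [-0.3, 0.1, 0.6]
opening: 0.0204
grasp_force: 0.0
```

>>> send_rows:
  targets: "0 0 4 0 195;0 0 6 0 195;0 0 8 0 195;0 0 9 0 195;0 0 9 0 195;0 0 9 5 195;0 0 9 10 195;0 0 9 15 195;0 0 9 20 195;0 0 9 24 195;0 0 9 27 195;0 0 9 28 195;0 0 9 28 195;0 0 9 28 195"

```text
time: 31.18
ee_pos: [0.5397, 0.1232, 0.081]
tcp_rot: [179.9, -0.0, 52.4]
wrist_force: [-4.2, -3.1, 10.1]
opening: 0.0199
grasp_force: 25.3
```

```bash
python3 -c "
from workcell import bot;o=bot.get_obs();print(o['tcp_rot'],o['wrist_force'],o['torque'])"
```

```text
[ 1.79941242e+02 -8.39371376e-03  5.24242998e+01] [-4.21689345 -3.11807976 10.09400106] [-0.60295962  0.87780028  0.90026099]
```

>>> send_rows:
  targets: "0 0 -3 0 195;0 0 -6 0 195;0 0 -6 0 195;0 0 -6 -4 195;0 0 -6 -8 195;0 0 -6 -10 195;0 0 -6 -10 195;0 0 -20 -10 195;0 0 -60 -10 195;0 0 -120 -10 195;-45 28 -147 -15 195;-87 56 -147 -15 195;-87 56 -147 -15 195;-87 56 -147 -15 195;-87 56 -147 -15 195"

```text
time: 33.05
ee_pos: [0.531, 0.0212, 0.2269]
tcp_rot: [-180.0, -0.0, 67.4]
wrist_force: [-0.1, -0.7, -0.6]
opening: 0.0201
grasp_force: 0.0
```

```bash
python3 - <<'E'
from workcell import bot, camera
import cv2,numpy as np
o=bot.get_obs(); im=camera("wrist"); np.savez("w6.npz",p=o["ee_pos"],r=o["tcp_rot"]); print(o["wrist_force"])
cv2.imwrite("pics/w6.png",cv2.resize(im[0:300,120:320],(400,600),interpolation=cv2.INTER_CUBIC))
E
```

```text
[-0.08592321 -0.72455177 -0.61850076]
```

View pics/w6.png

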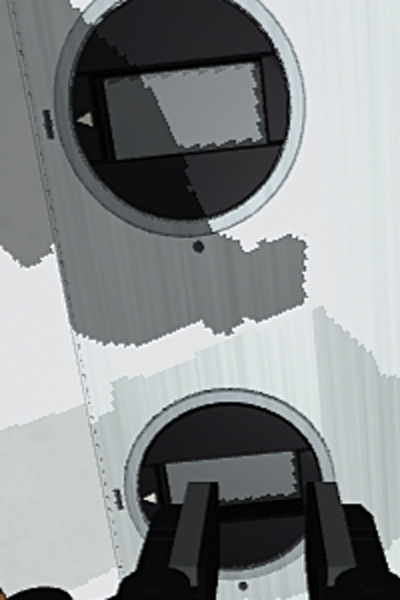

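Both pointers, left (85,119) and right (150,497), now face the front marks at (48,124) and (118,499). A last check of the slot directions.

```bash
python3 - <<'E'
from ray import *
r=rays("w6.npz")
P=lambda u,v,z: r((120+u/2)*1.5,v/2*1.5,z)
def ang(a,b,z): d=P(*b,z)-P(*a,z); return round(np.degrees(np.arctan2(d[1],d[0])),1)
print("L",ang((107,161),(283,144),.0985),ang((80,74),(270,53),.0985),"R",ang((142,466),(305,447),.0985),ang((165,465),(298,451),.0835))
print(P(197,246,.0965)[2],"cover edge",ang((12,20),(122,570),.0975))
E
```

```text
L -17.5 -16.9 R -15.4 -16.1
0.09650000000000003 cover edge -106.4
```

Both are at the stop: left −17°, right −16°, against −16.6° for locked. The arm is clear of everything, so I'm handing in.

```bash
python3 -c "
from workcell import ticket;print(ticket.job_done())"
```

```text
the job is handed in; nothing more can be done
None
```

I pushed the cover down onto the seal and turned both fasteners clockwise to their stops (each needed a second turn after slipping back about 11°), touched nothing beside the box, and handed the job in at about 33 s.

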